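Stopper the jar and lock the shelf retainer one hole closer

ROBOT

A 6-joint arm with a two-finger parallel gripper is mounted at the origin on the work surface. World frame = base frame: x ahead of the robot, y to its left, z up, the work surface at z = 0. Lengths are in m, angles in rad, forces in N, time in s.
With the tool pointing down it reaches from about 0.3 to 0.875 m from the base axis. Payload 6.4 kg.
Tool frame: the origin (TCP) lies on the centre line of the jaws, within the pads' length; the fingertips stand robot.nose_length ahead of it and the grasp point (between the pads) lies 6 mm ahead of it (robot.nose_length is the distance from the TCP to the fingertips, in m); z points along the fingers, y is the line along which they close (so a half turn about z gives the same grasp; the last joint's range is limited). The gripper opens to 85 mm and grips with 20 to 120 N. Pads are 22 mm wide; open, the fingers measure 114 mm over their backs; the gripper's body (76 mm by 85 mm) begins 54 mm behind the grasp point. The pads swing forward as they close: fully open they stand 13 mm farther back than shut.
Start: joints at [-1.48, 0.181, 1.607, -0, 1.354, -0.206], TCP at [0.168, -0.55, 0.256] pointing down, gripper open.
Joint ranges: [-2.99, 2.99], [-0.89, 2.07], [0.3, 2.58], [-1.14, 4.28], [0, 2.63], [-3.12, 3.12]. Speed limits (rad/s): [2.57, 2.57, 3.01, 3.14, 3.14, 3.14].

INTERFACE

Orientations are given as a unit quaternion [x, y, z, w].
In Python, from workcell import robot gives the robot as it stands.
- The arm moves only by the shell command python3 -m creep 'ROWS'. ROWS is JSON, a list of rows, each a list of 3 entries, a list of its own where there are three numbers: the shift along the world's x, y, z in cm, then the turn about the world's z in degrees, then the gripper's target within -1 to 1 (shut at 1, half-way at 0, fully open at -1). A call has exactly 10 rows; each row shifts and turns the commanded pose from where the row before left it; what a row does not reach is not made up. A row lasts 1/12 s, in which the tool goes at most 41.7 mm and 7.16 degrees, less where a joint would pass 70% of its speed; a pose out of reach is approached as far as the arm can. A call is refused whole if a number of a shift passes 4.17 or a number of a turn 7.16, either way. A call with a gripper value outside its range is refused whole. The fingers move at their own pace and stop on an object; the grip force is fixed at half the most. Time passes only in rows, so rows that do not move let the fingers close, or fill a call up. It gives the time, the measured TCP pose, the force, the opening and the grip force at its end, in the units of the state.
- robot.sense(): the state, without advancing time (a new reading comes with each control period).
- robot.read_camera(name): name is "scene" or "top" or "wrist"; returns a dict with "img" (384x512x3 uint8, blue, green, red), "camera_matrix" (3x3 intrinsics, pixels), "position" and "attitude" of the camera in the world. Camera axes: x right, y down, z forward; pixel columns grow to the right and rows downward; lengths in m; the calibration is good to about 2 mm. A picture is of the moment at which its call begins. There is no depth.
- robot.job_done(): hands the job in; it is judged then, once.
Trained networks look in a picture, given as the dict that the camera call returned (one of the last four; its "shot" number tells which), for a name from the list of things; names that differ only in an ending like _2 or _b are one class to them, and where a whole thing is asked for, a point or a joint stands for the part that bears it (a point fixed in the world has none). Each returns a list of dicts, best first, with "confidence" (0 to 1); they miss things now and then, are a little off and sometimes report something else, mostly with a low value. They report only what shows in the picture. A call takes as long as a camera call. They do not tell look-alikes from the thing itself.
- robot.find_in(target, picture): "location" ([x, y, z] in m, in world coordinates, good to about 4 mm: the middle of the surface that is visible of it).
- robot.trace(target, picture): "region" (384x512 bool, what is visible of it).
- robot.mark_of(target, picture): "location" ([x, y, z] in m, in world coordinates, good to about 4 mm: a listed point, or the origin of a listed thing).
The state is a dict: "t": time; "qpos": joint angles; "joint_vel": joint speeds; "joint_efforts": joint torques, N m; "ee_pos": TCP position; "tool_rot": TCP orientation; "wrist_force": force on the tool from outside, world axes, zero at the start; "wrist_torque": the same for the moment, N m; "opening": finger opening in m; "grasp_force": force on a finger pad.
Only numpy, scipy, OpenCV 4.12 (cv2) and the standard library are available. Lean on these libraries where they do the work, as an engineer would, in place of code of your own. Each camera call takes 0.05 s, during which the arm holds its last target. There are 200 camera calls.

TASK

Put the jar away safely: set the orange stopper fully home in the neck of the open glass jar on the shelf section and let go of it, then pull up the red lock knob, slide the retainer exactly one hole towards the jars and push the knob back down until its pin is fully home in that next hole. The plunger's spring is tired, so do not let go: finish still gripping the knob with the pin fully home. Keep the jars standing and leave the other stock where it is.

Things in the scene. Friction and masses are not known exactly. Their poses are not given: they have to be found in the camera images.
- bay: Aluminium shelf section fixed on the bench, 380 x 200 mm, dark grey slotted deck 40 mm above the bench. Origin: on the bench under its middle; y runs along it from the retainer's end (-y) to the jars' end (+y); x across it, away from the hole rail, which runs along y at x = -70 mm (40 mm wide, top at 40 mm). Guard tubes 102 mm high at x = 102 mm and y = 180 mm, a 66 mm high wire at x = -45 mm.
- next_hole (a point): Mouth of the hole that the pin must enter, on the rail's top 40 mm above the bench, fixed to the bay: 40 mm to bay +y of the hole where the pin starts. 13 mm wide; the rail's holes are 40 mm apart.
- retainer (a joint): Sliding retainer: grey carriage block on the rail carrying a tube hoop across the deck (105 mm high). Value in m along the bay's +y (towards the jars): starts near 0, locked in one hole; the next hole towards the jars is at 0.040. Sliding friction about 2 N, more when fast. With the pin in a hole it has 1 to 2 mm of play; it stays where it is left.
- plunger (a joint): Lock plunger on the carriage: a vertical 10 mm round-nosed pin with a red knob on top. Value in m: 0 = fully home (10 mm deep in its 13 mm hole), grows as the knob is pulled up; clear of the hole from 0.010, stop at 0.014. Takes about 6 N to pull up, 2 to 3 N to push down; its spring is tired, so it stays where it is left and does not drop in by itself.
- knob (a point): Centre of the red round knob, 32 mm diameter, 26 mm tall, 96 mm above the bench when home; moves with pin and carriage. Below it a slim steel housing (27 mm nut) on the flat carriage, whose top is 28 mm below this point when home. The hoop (19 mm thick) stands 45 mm to bay +y of the knob: pinch the knob from above on its bay -x and +x sides, which are free.
- stopper_head (a point): Centre of the round head of the orange stopper (46 mm diameter, 24 mm tall): grip here. Below it the 30 mm tapered plug, 27 mm diameter at the head to 20 mm at the tip. z is the stopper's axis, up from plug to head. It starts upright in one of the white rack's two holes, the head's underside on the rack's top, 36 mm above the bench. About 60 g.
- stopper_seat (a point): Point on the stopper's axis at the underside of its head, 12 mm below point stopper_head; it lies at the jar's mouth when the stopper is fully home.
- stopper: The whole orange stopper; origin at the tip of its plug, 42 mm below point stopper_head.
- rack: White plastic stopper rack fixed on the bench, 43 x 150 x 36 mm, long along its y; origin under its centre. Two holes 33 mm wide at y = -37 and +37 mm hold the orange and the blue stopper, either way round.
- jar_mouth (a point): Centre of the mouth of the open glass jar, at its rim, 135 mm above the jar's foot and 175 mm above the bench. Neck 40 mm outside, 33 mm bore, 30 mm long; the stopper's head rests on the rim.
- jar: Open empty pale green glass jar, 88 mm diameter, 135 mm tall, loose on the shelf deck in one of the two jar places; origin at the centre of its foot, z up. About 0.55 kg.
- full_jar: The other jar, same size, already closed with a white stopper (159 mm tall in all), in the other jar place about 97 mm away; leave alone. Origin at its foot.
- spare: Blue spare stopper in the rack's other hole, too thick for the jar; leave alone. Origin at its tip.
- tub_a: White lidded tub, 110 mm diameter, 115 mm tall, loose; leave alone. Origin at its foot.
- tub_b: White lidded tub, 136 mm diameter, 125 mm tall, loose; leave alone. Origin at its foot.
- scoop: Steel scoop with white handle, 180 mm long, lying on the bench; leave alone.
- thermometer: Yellow probe thermometer, 180 mm long with its probe, lying on the bench; leave alone.
Mind the look-alikes: they are no part of the job. There is more than one size of the stopper; the one meant has the size given above. Leave any black or brown look-alike of the jar alone.

How it is judged:
By the outcome, as a careful person would: the job done as asked, in the order asked, and still so for the second after the job is handed in, while the arm keeps its last pose, push and grip.
It also fails if it takes over 56 s, if anything falls off the work surface, if the arm or the gripper's body presses on something with over 40 N, if the wrist force passes 120 N, or if a joint passes its speed limit or range.

## Working session

There is one attempt and no reset: what is moved stays moved. The work goes in short steps, Python scripts to look and compute and a shell command to move; the robot and the scene stay as the last step left them, time stands still between calls to the robot, and variables do not carry over. Pictures are saved under pics/ and viewed, at most 10 in all, crops included, and the job is handed in when it is done.

```bash
mkdir -p pics; cat > h.py <<'E'
from workcell import robot
import numpy as np, cv2
from scipy.spatial.transform import Rotation as R
def look(cam,names,save=None):
    p=robot.read_camera(cam)
    if save: cv2.imwrite('pics/'+save,p['img'])
    for n in names:
        print(cam,n,[(np.round(np.array(d['location'])*1000).astype(int).tolist(),round(d['confidence'],2)) for d in robot.mark_of(n,p)[:4]])
    return p
E
python3 - <<'E'
from h import *
s=robot.sense();print(s['t'],s['ee_pos'],s['tool_rot'],s['opening'],robot.nose_length)
N=['bay','next_hole','knob','stopper_head','jar_mouth','jar','full_jar','spare','rack','tub_a','tub_b']
for c in('scene','top'):
    p=look(c,N,c+'0.png'); print(p['position'],p['attitude'])
    for n in ('rack','bay'):
        m=robot.trace(n,p)
        if m: print(n,cv2.minAreaRect(np.argwhere(m[0]['region'])[:,::-1].astype(np.float32)))
a=np.hstack([cv2.imread('pics/scene0.png'),cv2.imread('pics/top0.png')])
E
```

```text
0.0 [ 0.16813736 -0.54934632  0.25537843] [ 9.89008102e-01  1.47858698e-01  6.45720511e-05 -8.80135233e-04] 0.08517755233444745 0.025
scene bay [([566, 66, -5], 0.78)]
scene next_hole [([488, -2, 41], 0.65)]
scene knob [([484, -39, 94], 0.6)]
scene stopper_head [([333, -158, 56], 0.8), ([437, -224, 33], 0.74), ([540, -235, 43], 0.6)]
scene jar_mouth [([621, 347, 134], 0.91), ([609, 191, 177], 0.79), ([481, 341, 138], 0.76)]
scene jar [([609, 188, 41], 0.93), ([626, 350, 4], 0.9), ([476, 343, 2], 0.82)]
scene full_jar [([600, 90, 39], 0.98)]
scene spare [([554, -316, 8], 0.71), ([486, -38, 95], 0.68)]
scene rack [([549, -272, 0], 0.57)]
scene tub_a [([400, 511, -1], 0.97), ([737, -239, 1], 0.58)]
scene tub_b [([400, 511, -1], 0.97), ([737, -239, 1], 0.58)]
[ 0.90546686 -0.44994715  1.09116481] [ 0.89907489  0.31492527 -0.09397929 -0.28923054]
rack ((182.05850219726562, 327.88079833984375), (21.068796157836914, 65.83529663085938), 34.28687286376953)
bay ((273.76605224609375, 233.7201690673828), (80.65885925292969, 143.2840576171875), 46.7357063293457)
top bay [([550, -310, 10], 0.57)]

[... 197 characters left out ...]
, 0.98), ([610, 190, 174], 0.68), ([487, 1, 38], 0.54), ([544, -274, 2], 0.52)]
top jar [([623, 352, -1], 0.92), ([476, 340, 0], 0.92), ([607, 193, 44], 0.85)]
top full_jar [([746, -238, 4], 0.54)]
top spare [([549, -312, 7], 0.7)]
top rack [([548, -274, 3], 0.67), ([482, -39, 95], 0.51)]
top tub_a [([746, -239, 1], 0.7), ([397, 512, 0], 0.58)]
top tub_b [([746, -239, 1], 0.7), ([397, 512, 0], 0.58)]
[0.28117886 0.10772281 1.28988643] [ 0.70658858 -0.70104785  0.06879115 -0.06732215]
rack ((372.8975830078125, 187.62969970703125), (13.14463996887207, 46.269134521484375), 83.2901611328125)
bay ((272.1456298828125, 175.10964965820312), (117.29725646972656, 66.98542785644531), 8.365886688232422)
```

View pics/scene0.png

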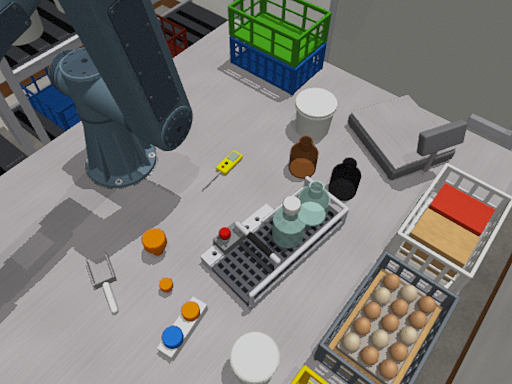

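View pics/top0.png

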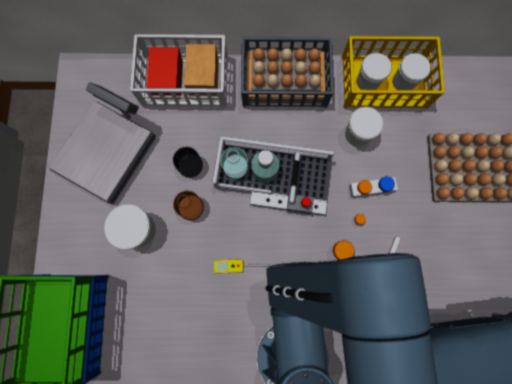

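The open jar is the far one in the bay, at scene px (315,195). The closed jar is at (290,210), the knob at (225,233) and the rack's orange stopper at (190,310). The other two orange stoppers are loose look-alikes. I'm moving above the rack.

```bash
python3 -m creep '[[[3.1,2.6,0],6.8,-1],[[3.1,2.6,0],6.8,-1],[[3.1,2.6,0],6.8,-1],[[3.1,2.6,0],6.8,-1],[[3.1,2.6,0],6.8,-1],[[3.1,2.6,0],6.8,-1],[[3.1,2.6,0],6.8,-1],[[3.1,2.6,0],6.8,-1],[[3.1,2.6,0],6.8,-1],[[3.1,2.6,0],6.8,-1]]'
python3 -m creep '[[[3.1,2.6,0],6.8,-1],[[3.1,2.2,0],6.8,-1],[[0,0,-1],0,-1],[[0,0,-2],0,-1],[[0,0,-2],0,-1],[[0,0,-1],0,-1],[[0,0,0],0,-1],[[0,0,0],0,-1],[[0,0,0],0,-1],[[0,0,0],0,-1]]'
python3 - <<'E'
from h import *
s=robot.sense();print(s['t'],s['ee_pos'],s['tool_rot'],R.from_quat(s['tool_rot']).as_matrix()[:,1],s['wrist_force'])
look('wrist',['stopper_head','spare','rack'],'w1.png')
E
```

```text
t: 2.23
ee_pos: [0.4795, -0.2883, 0.2566]
tool_rot: [0.735, 0.678, 0.0, 0.0]
wrist_force: [0.3, -0.5, -0.4]
opening: 0.0856
grasp_force: 0.0
t: 3.07
ee_pos: [0.5408, -0.2427, 0.1979]
tool_rot: [0.652, 0.758, 0.0, 0.001]
wrist_force: [0.1, 0.0, 0.5]
opening: 0.0851
grasp_force: 0.0
3.0667 [ 0.54078437 -0.24267139  0.19787434] [6.52272336e-01 7.57983600e-01 1.14933921e-04 1.28403851e-03] [0.98882317 0.14908157 0.00184932] [0.08424363 0.00315052 0.46293508]
wrist stopper_head [([540, -240, 44], 0.87), ([330, -151, 58], 0.83), ([438, -226, 30], 0.76)]
wrist spare [([551, -313, 7], 0.83)]
wrist rack [([546, -274, 0], 0.61), ([552, -312, 2], 0.53)]
```

View pics/w1.png

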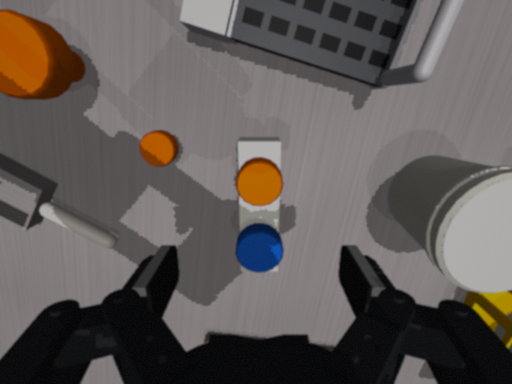

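The orange head is at px (259,181), lined up with the jaws, and all three cameras agree to within 3 mm. Descending.

```bash
python3 -m creep '[[[0,0.1,-3],0,-1],[[0,0,-3],0,-1],[[0,0,-3],0,-1],[[0,0,-2],0,-1],[[0,0,-1.5],0,-1],[[0,0,-1.2],0,-1],[[0,0,0],0,-1],[[0,0,0],0,1],[[0,0,0],0,1],[[0,0,0],0,1]]'
python3 -m creep '[[[0,0,0],0,1],[[0,0,0],0,1],[[0,0,0],0,1],[[0,0,0],0,1],[[0,0,1],0,1],[[0,0,3],0,1],[[0,0,3],0,1],[[0,0,4],0,1],[[0,0,4],0,1],[[0,0,4],0,1]]'
```

```text
t: 4.1
ee_pos: [0.5412, -0.2416, 0.0609]
tool_rot: [0.652, 0.758, 0.0, 0.001]
wrist_force: [-0.6, -0.6, -0.0]
opening: 0.0516
grasp_force: 0.0
t: 4.93
ee_pos: [0.5397, -0.2405, 0.2519]
tool_rot: [0.652, 0.758, -0.0, 0.0]
wrist_force: [1.0, -0.6, -0.5]
opening: 0.0441
grasp_force: 61.3
```

```bash
python3 -m creep '[[[0.2,1.5,1],-1.5,1],[[0.7,3.5,1],-1.5,1],[[0.7,4,0.7],-1.5,1],[[0.8,4,0.6],-1.5,1],[[0.8,4,0],-1.5,1],[[0.8,4,0],-1.5,1],[[0.8,4,0],-1.5,1],[[0.8,4,0],-1.5,1],[[0.8,4,0],-1.5,1],[[0.6,3.5,0],-1,1]]'
python3 -m creep '[[[0,1,0],0,1],[[0,0.5,0],0,1],[[0,0,0],0,1],[[0,0,0],0,1],[[0,0,0],0,1],[[0,0,0],0,1],[[0,0,0],0,1],[[0,0,0],0,1],[[0,0,0],0,1],[[0,0,0],0,1]]'
python3 - <<'E'
from h import *
s=robot.sense();print(s['t'],s['ee_pos'],R.from_quat(s['tool_rot']).as_matrix()[:,1])
look('wrist',['jar_mouth','jar','full_jar','knob','next_hole','stopper_head','stopper_seat'],'w2.png')
look('scene',['jar_mouth','stopper_head','full_jar'],'s2.png')
look('top',['jar_mouth'])
E
```

```text
t: 5.77
ee_pos: [0.61, 0.1269, 0.2833]
tool_rot: [0.743, 0.67, 0.001, 0.0]
wrist_force: [0.8, -0.5, -0.4]
opening: 0.0439
grasp_force: 61.3
t: 6.6
ee_pos: [0.6102, 0.1388, 0.2823]
tool_rot: [0.743, 0.67, -0.0, -0.0]
wrist_force: [-0.8, 1.2, -0.8]
opening: 0.0438
grasp_force: 61.4
6.6 [0.61020942 0.13878375 0.28229803] [ 9.94662946e-01 -1.03177621e-01 -4.36355496e-05]
wrist jar_mouth [([606, 190, 173], 0.6)]
wrist jar [([611, 186, 41], 0.9), ([491, -1, 40], 0.72), ([476, 342, -1], 0.68)]
wrist full_jar [([598, 88, 38], 0.78)]
wrist knob []
wrist next_hole [([488, 1, 40], 0.59), ([282, 207, 5], 0.21)]
wrist stopper_head [([609, 142, 268], 0.64)]
wrist stopper_seat [([606, 142, 257], 0.86)]
scene jar_mouth [([624, 351, 132], 0.93), ([609, 190, 175], 0.82)]
scene stopper_head [([438, -224, 35], 0.7), ([613, 143, 266], 0.69), ([330, -157, 57], 0.63)]
scene full_jar [([600, 92, 40], 0.83)]
top jar_mouth [([624, 355, 134], 0.81), ([474, 345, 140], 0.55), ([612, 189, 175], 0.4)]
```

View pics/w2.png

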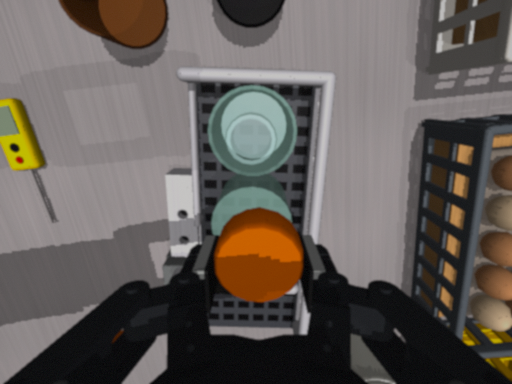

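The mouth ring is near px (250,137) and the held stopper near (259,254), upright. I'll measure both against the calibration.

```bash
cat >> h.py <<'E'
def ray(p,u,v,z):
    K=p['camera_matrix'];A=np.array(p['attitude']);M=A if A.shape==(3,3) else R.from_quat(A).as_matrix()
    d=M@np.linalg.inv(K)@[u,v,1]; c=np.array(p['position']); return (c+d*(z-c[2])/d[2])*1000
E
python3 - <<'E'
from h import *
p=robot.read_camera('wrist')
im=p['img']; hsv=cv2.cvtColor(im,cv2.COLOR_BGR2HSV)
m=cv2.inRange(hsv,(5,180,150),(20,255,255))
n,l,st,ce=cv2.connectedComponentsWithStats(m)
i=1+np.argmax(st[1:,4]);c=[x for x in cv2.findContours((l==i).astype(np.uint8),0,1)[0]]
(u,v),r=cv2.minEnclosingCircle(max(c,key=len));print(u,v,r,ray(p,u,v,.281),ray(p,u,v,.269),robot.sense()['ee_pos'])
print(p['position'])
for q in ((250,137),):print(ray(p,*q,.175))
c=cv2.resize(im[70:190,190:310],(720,720),interpolation=cv2.INTER_CUBIC)[:600];cv2.imwrite('pics/c.png',c)
E
```

```text
258.5 255.0 41.54826354980469 [612.04645715 149.13805424 281.        ] [611.32233392 142.00655605 269.        ] [0.61015405 0.13912276 0.28227084]
[0.6191892  0.21948308 0.39936788]
[609.72172509 192.75143312 175.        ]
```

View pics/c.png

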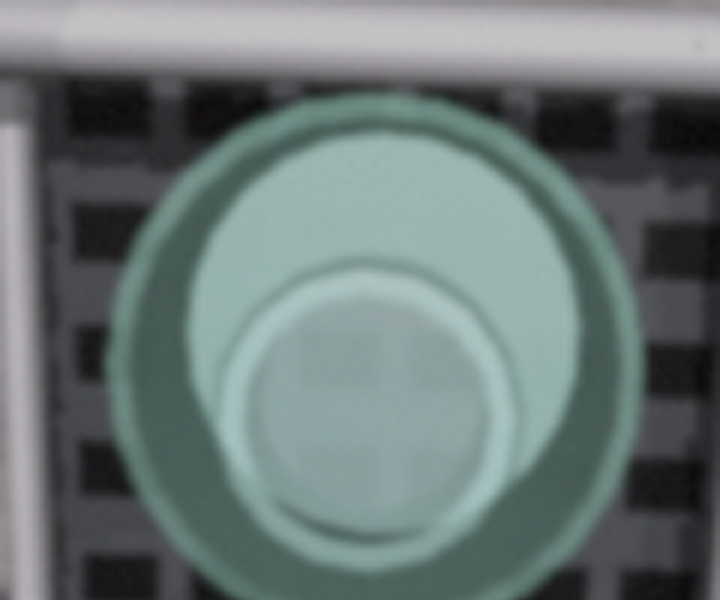

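```bash
python3 -m creep '[[[-0.1,1,0],0,1],[[0,1.8,0],0,1],[[0,1.5,0],0,1],[[0,0.5,0],0,1],[[0,0,-1],0,1],[[0,0,-1.5],0,1],[[0,0,-1],0,1],[[0,0,0],0,1],[[0,0,0],0,1],[[0,0,0],0,1]]'
python3 - <<'E'
from h import *
p=look('wrist',['jar_mouth','stopper_seat'],'w3.png')
q=look('scene',['jar_mouth','stopper_seat'])
a=p['img'][60:340,130:400];b=q['img'][150:250,260:360]
cv2.imwrite('pics/c3.png',np.hstack([cv2.resize(a,(386,400)),cv2.resize(b,(400,400),interpolation=cv2.INTER_CUBIC)]))
E
```

```text
t: 8.18
ee_pos: [0.6095, 0.1868, 0.2476]
tool_rot: [0.743, 0.67, 0.0, 0.0]
wrist_force: [-0.6, -0.8, -0.7]
opening: 0.0436
grasp_force: 61.4
wrist jar_mouth [([474, 347, 132], 0.79), ([609, 193, 175], 0.61)]
wrist stopper_seat [([606, 187, 223], 0.67)]
scene jar_mouth [([622, 349, 133], 0.86), ([609, 190, 176], 0.83), ([476, 344, 136], 0.64)]
scene stopper_seat [([610, 189, 224], 0.67), ([330, -161, 46], 0.55), ([439, -225, 24], 0.54)]
```

View pics/c3.png

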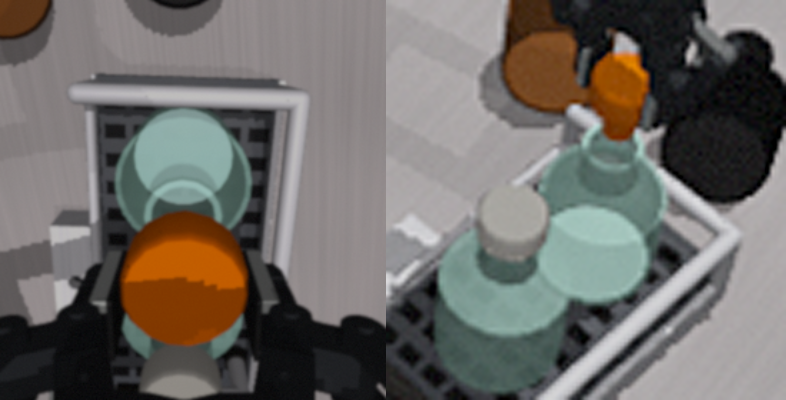

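Both views show the stopper above the mouth and about centred (head at (185,285) in the left half, rim at (182,205)). Inserting slowly.

```bash
python3 -m creep '[[[0,0.1,-0.5],0,1],[[0,0,-0.5],0,1],[[0,0,-0.5],0,1],[[0,0,-0.5],0,1],[[0,0,-0.5],0,1],[[0,0,-0.5],0,1],[[0,0,-0.4],0,1],[[0,0,-0.3],0,1],[[0,0,0],0,1],[[0,0,0],0,1]]'
```

```text
t: 9.32
ee_pos: [0.6091, 0.1881, 0.2101]
tool_rot: [0.743, 0.67, -0.0, -0.0]
wrist_force: [0.4, -0.5, -0.7]
opening: 0.044
grasp_force: 61.4
```

Tip is about 20 mm in with no side force; continuing home.

```bash
python3 -m creep '[[[0,0,-0.3],0,1],[[0,0,-0.3],0,1],[[0,0,-0.2],0,1],[[0,0,-0.1],0,1],[[0,0,-0.1],0,1],[[0,0,0],0,1],[[0,0,0],0,1],[[0,0,0],0,1],[[0,0,0],0,1],[[0,0,0],0,1]]'
```

```text
t: 10.15
ee_pos: [0.6092, 0.1882, 0.2003]
tool_rot: [0.743, 0.67, 0.0, 0.0]
wrist_force: [0.1, 0.4, -0.8]
opening: 0.0438
grasp_force: 61.4
```

```bash
python3 -m creep '[[[0,0,-0.1],0,1],[[0,0,-0.1],0,1],[[0,0,-0.1],0,1],[[0,0,0],0,1],[[0,0,0],0,1],[[0,0,0],0,1],[[0,0,0],0,1],[[0,0,0],0,1],[[0,0,0],0,1],[[0,0,0],0,1]]'
```

```text
t: 10.98
ee_pos: [0.6097, 0.1883, 0.2003]
tool_rot: [0.742, 0.67, 0.001, 0.001]
wrist_force: [-5.9, -0.8, 13.8]
opening: 0.0437
grasp_force: 62.9
```

Seated: contact at the expected height with 14 N. Release, retreat and check.

```bash
python3 -m creep '[[[0,0,0.2],0,1],[[0,0,0],0,1],[[0,0,0],0,-1],[[0,0,0],0,-1],[[0,0,0],0,-1],[[0,0,0],0,-1],[[0,0,0],0,-1],[[0,0,1],0,-1],[[0,0,2],0,-1],[[0,0,3],0,-1]]'
python3 -m creep '[[[0,-0.5,3],0,-1],[[-1,-3,2],0,-1],[[-1.5,-3.5,0],0,-1],[[-1.5,-3.5,0],0,-1],[[-2,-3.5,0],0,-1],[[-2,-3.5,0],0,-1],[[-2,-3.5,0],0,-1],[[-1.5,-1,0],0,-1],[[0,0,0],0,-1],[[0,0,0],0,-1]]'
python3 - <<'E'
from h import *
s=robot.sense();print(s['t'],s['ee_pos'],R.from_quat(s['tool_rot']).as_matrix()[:,1])
p=look('wrist',['knob','next_hole','stopper_seat','jar','bay'],'w4.png')
q=look('scene',['stopper_seat','jar_mouth','jar','full_jar','knob'])
b=q['img'][150:270,200:360];cv2.imwrite('pics/c4.png',np.hstack([cv2.resize(p['img'],(400,300)),cv2.resize(b,(400,300),interpolation=cv2.INTER_CUBIC)]))
m=cv2.inRange(cv2.cvtColor(p['img'],cv2.COLOR_BGR2HSV),(0,150,60),(4,255,255))|cv2.inRange(cv2.cvtColor(p['img'],cv2.COLOR_BGR2HSV),(174,150,60),(180,255,255))
n,l,st,ce=cv2.connectedComponentsWithStats(m);i=1+np.argmax(st[1:,4]);print(st[i],ce[i],ray(p,*ce[i],.1))
E
```

```text
t: 11.82
ee_pos: [0.6075, 0.1879, 0.2573]
tool_rot: [0.743, 0.67, -0.002, -0.002]
wrist_force: [0.9, 0.1, -0.2]
opening: 0.0854
grasp_force: 0.0
t: 12.65
ee_pos: [0.494, -0.0326, 0.3104]
tool_rot: [0.743, 0.669, 0.001, 0.001]
wrist_force: [1.1, 0.8, 0.1]
opening: 0.0856
grasp_force: 0.0
12.65 [ 0.49402005 -0.03263827  0.31035323] [ 0.9944787  -0.10492383  0.00176038]
wrist knob [([478, -41, 95], 0.57)]
wrist next_hole [([487, -1, 40], 0.69)]
wrist stopper_seat [([436, -225, 23], 0.84), ([333, -159, 44], 0.8)]
wrist jar []
wrist bay [([565, 65, 2], 0.59)]
scene stopper_seat [([333, -158, 44], 0.67), ([438, -222, 24], 0.58), ([610, 191, 175], 0.49), ([400, 512, 0], 0.3)]
scene jar_mouth [([607, 188, 176], 0.92), ([624, 348, 134], 0.84), ([474, 345, 137], 0.68), ([553, -312, 8], 0.42)]
scene jar [([611, 188, 40], 0.91), ([625, 351, 4], 0.86), ([475, 342, 0], 0.77)]
scene full_jar [([596, 93, 40], 0.92)]
scene knob [([486, -37, 98], 0.57)]
[236 163  25  27 515] [248.29514563 175.83106796] [482.36956813 -37.2936741  100.        ]
```

View pics/c4.png

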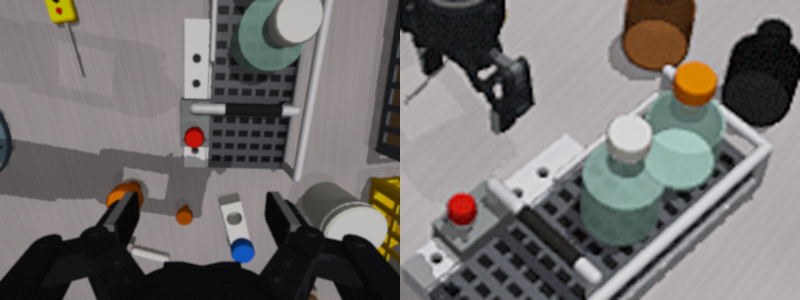

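The orange stopper sits flush on the far jar, at (695,85) in the right half. The knob is at about (483.5,-38.5) mm and all the estimates agree. Descending over it.

```bash
python3 -m creep '[[[-0.5,-0.3,-2],0,-1],[[-0.5,-0.3,-3.5],0,-1],[[0,0,-4],0,-1],[[0,0,-3],0,-1],[[0,0,-1.5],0,-1],[[0,0,0],0,-1],[[0,0,0],0,-1],[[0,0,0],0,-1],[[0,0,0],0,-1],[[0,0,0],0,-1]]'
python3 - <<'E'
from h import *
s=robot.sense();print(s['ee_pos'])
p=look('wrist',['knob','next_hole'],'w5.png')
h=cv2.cvtColor(p['img'],cv2.COLOR_BGR2HSV)
m=cv2.inRange(h,(0,150,60),(4,255,255))|cv2.inRange(h,(174,150,60),(180,255,255))
n,l,st,ce=cv2.connectedComponentsWithStats(m);i=1+np.argmax(st[1:,4]);print(st[i],ce[i],ray(p,*ce[i],.1))
E
```

```text
t: 14.08
ee_pos: [0.4853, -0.0382, 0.171]
tool_rot: [0.742, 0.67, 0.001, 0.001]
wrist_force: [0.7, 0.2, 0.1]
opening: 0.0855
grasp_force: 0.0
[ 0.48529276 -0.03818114  0.17097236]
wrist knob [([478, -44, 94], 0.94)]
wrist next_hole [([491, 4, 43], 0.9)]
[ 232  193   43   45 1514] [252.83619551 215.06142668] [482.43166171 -36.3881052  100.        ]
```

View pics/w5.png

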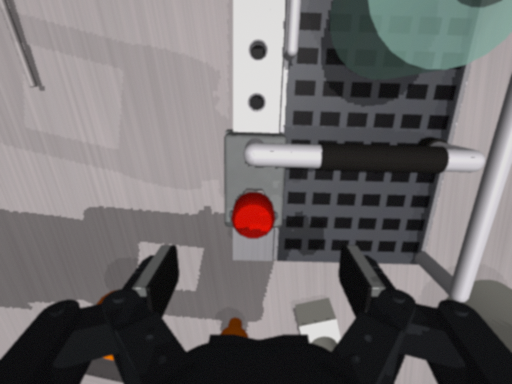

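The knob at px (253,215) is about 2 mm left of the jaw centre, and the rail is aligned with the tool. Descend and grip.

```bash
python3 -m creep '[[[-0.2,0,-1.5],0,-1],[[0,0,-2],0,-1],[[0,0,-2],0,-1],[[0,0,-1.3],0,-1],[[0,0,0],0,-1],[[0,0,0],0,-1],[[0,0,0],0,1],[[0,0,0],0,1],[[0,0,0],0,1],[[0,0,0],0,1]]'
python3 -m creep '[[[0,0,0],0,1],[[0,0,0],0,1],[[0,0,0],0,1],[[0,0,0],0,1],[[0,0,0],0,1],[[0,0,0],0,1],[[0,0,0],0,1],[[0,0,0],0,1],[[0,0,0],0,1],[[0,0,0],0,1]]'
```

```text
t: 15.07
ee_pos: [0.4828, -0.0381, 0.1022]
tool_rot: [0.743, 0.67, 0.0, 0.001]
wrist_force: [0.3, -0.2, 0.7]
opening: 0.0389
grasp_force: 0.0
t: 15.9
ee_pos: [0.4818, -0.0379, 0.1023]
tool_rot: [0.742, 0.67, -0.001, -0.0]
wrist_force: [-5.3, -0.1, 10.4]
opening: 0.03
grasp_force: 58.4
```

Gripped. Relieve the sideways load and pull up 12 mm.

```bash
python3 -m creep '[[[-0.1,0,0],0,1],[[0,0,0.2],0,1],[[0,0,0.2],0,1],[[0,0,0.2],0,1],[[0,0,0.2],0,1],[[0,0,0.2],0,1],[[0,0,0.3],0,1],[[0,0,0],0,1],[[0,0,0],0,1],[[0,0,0],0,1]]'
```

```text
t: 16.73
ee_pos: [0.4815, -0.0379, 0.1149]
tool_rot: [0.743, 0.67, 0.0, 0.0]
wrist_force: [0.9, 1.2, 1.8]
opening: 0.0306
grasp_force: 60.5
```

```bash
python3 -m creep '[[[0.03,0.2,0],0,1],[[0.05,0.5,0],0,1],[[0.05,0.5,0],0,1],[[0.05,0.5,0],0,1],[[0.05,0.5,0],0,1],[[0.06,0.6,0],0,1],[[0.05,0.5,0],0,1],[[0.05,0.5,0],0,1],[[0.03,0.2,0],0,1],[[0,0,0],0,1]]'
python3 -m creep '[[[0,0,0],0,1],[[0,0,0],0,1],[[0,0,0],0,1],[[0,0,0],0,1],[[0,0,0],0,1],[[0,0,0],0,1],[[0,0,0],0,1],[[0,0,0],0,1],[[0,0,0],0,1],[[0,0,0],0,1]]'
python3 - <<'E'
from h import *
s=robot.sense();print(s['t'],s['ee_pos'],s['wrist_force'],s['wrist_torque'])
p=robot.read_camera('wrist');cv2.imwrite('pics/w6.png',p['img'])
look('scene',['knob','full_jar','jar'])
E
```

```text
t: 17.57
ee_pos: [0.4867, 0.0029, 0.1147]
tool_rot: [0.742, 0.67, 0.001, 0.001]
wrist_force: [7.7, 0.4, -0.2]
opening: 0.0299
grasp_force: 60.3
t: 18.4
ee_pos: [0.4867, 0.0029, 0.1147]
tool_rot: [0.742, 0.67, 0.001, 0.001]
wrist_force: [6.4, 0.2, -0.2]
opening: 0.0297
grasp_force: 60.3
18.4 [0.48672002 0.0029118  0.1147321 ] [ 6.42726892  0.15705836 -0.18687963] [ 0.07656106 -1.02192713  0.0334789 ]
scene knob [([488, 3, 104], 0.4)]
scene full_jar [([599, 93, 40], 0.81)]
scene jar [([476, 340, -1], 0.81), ([609, 186, 46], 0.76), ([629, 348, 5], 0.6), ([553, -314, 8], 0.55)]
```

View pics/w6.png

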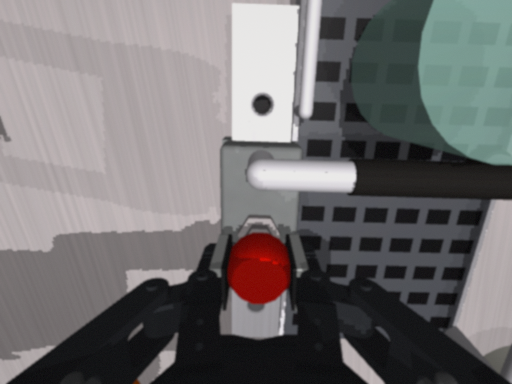

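The knob, carriage and hoop have moved together by about 41 mm, and the next free hole is now just ahead of the carriage at (262,103). Relieve the side load, come back 1 mm and push down.

```bash
python3 -m creep '[[[0.1,-0.1,0],0,1],[[0,0,0],0,1],[[0,0,-0.2],0,1],[[0,0,-0.2],0,1],[[0,0,-0.2],0,1],[[0,0,-0.1],0,1],[[0,0,0],0,1],[[0,0,0],0,1],[[0,0,0],0,1],[[0,0,0],0,1]]'
```

```text
t: 19.48
ee_pos: [0.4866, 0.0011, 0.107]
tool_rot: [0.743, 0.67, 0.0, 0.0]
wrist_force: [6.2, 1.8, -0.8]
opening: 0.0302
grasp_force: 60.3
```

Already about 5 mm into the hole with no resistance; continuing to full depth.

```bash
python3 -m creep '[[[0.1,0,-0.1],0,1],[[0,0,-0.1],0,1],[[0,0,-0.1],0,1],[[0,0,-0.1],0,1],[[0,0,-0.1],0,1],[[0,0,-0.1],0,1],[[0,0,-0.1],0,1],[[0,0,0],0,1],[[0,0,0],0,1],[[0,0,0],0,1]]'
```

```text
t: 20.32
ee_pos: [0.487, 0.0011, 0.102]
tool_rot: [0.742, 0.67, -0.001, -0.0]
wrist_force: [-8.1, 1.8, 23.7]
opening: 0.0299
grasp_force: 62.5
```

The pin bottomed at the same height as when it started home (0.102 m against 0.1023 m), with 24 N of push still on it and the grip held. I checked the jars after the slide. Handing in.

```bash
python3 - <<'E'
from h import *
look('scene',['knob','full_jar','stopper_seat'])
print(robot.job_done())
E
```

```text
scene knob [([491, 0, 93], 0.36)]
scene full_jar [([598, 92, 39], 0.55)]
scene stopper_seat [([331, -160, 44], 0.8), ([609, 189, 174], 0.59), ([437, -225, 24], 0.59)]
the job is handed in; nothing more can be done
None
```

The orange stopper is fully home in the open jar and released, the retainer is one hole nearer the jars with its pin fully home, and the gripper is still holding the knob down; the job was handed in at about 20.5 s of the 56 s, and no verdict was returned.

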